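# Set up the finishing station

## Robot

A 6-joint arm with a two-finger parallel gripper is mounted at the origin on the work surface. World frame = base frame: x ahead of the robot, y to its left, z up, the work surface at z = 0. Lengths are in m, angles in rad, forces in N, time in s.
With the tool pointing down it reaches from about 0.25 to 0.725 m from the base axis. Payload 4 kg.
Tool frame: the origin (TCP) lies on the front face of the gripper's body, between the roots of the fingers; the fingertips stand 73 mm ahead of it and the grasp point (between the pads) lies bot.tcp_to_grasp ahead of it (bot.tcp_to_grasp is the distance from the TCP to the grasp point, in m); z points along the fingers, y is the line along which they close (so a half turn about z gives the same grasp; the last joint's range is limited). The gripper opens to 85 mm and grips with 20 to 120 N. Pads are 22 mm wide; open, the fingers measure 114 mm over their backs; the gripper's body (76 mm by 85 mm) begins 54 mm behind the grasp point. The pads swing forward as they close: fully open they stand 13 mm farther back than shut.
Start: joints at [1.186, 0.241, 0.005, 1.335, 0, 1.571], TCP at [0.188, 0.463, 0.304] pointing down, gripper open.
Joint ranges: [-2.72, 2.72], [-1.05, 1.87], [-1.09, 1.28], [-1.99, 2.15], [-1.42, 1.44], [-3.14, 3.14]. Speed limits (rad/s): [2.79, 2.79, 3.14, 3.14, 3.14, 3.14].

## Interface

Orientations are given as a unit quaternion [x, y, z, w].
In Python, from workcell import bot gives the robot as it stands.
- The arm moves only by the shell command python3 -m jog 'ROWS' [OPENING]. ROWS is JSON, one flat list of numbers, 6 for each row, row after row: the shift along the world's x, y, z scaled (see below), then the turn, a rotation vector about the world's x, y, z scaled (see below). In form: [tx, ty, tz, wx, wy, wz, tx, ty, tz, wx, wy, wz, ...]. A call has 1 to 10 rows; each row is the pose to reach, as a shift and turn from the pose commanded when the call began; what a row does not reach only later rows make up. The controller multiplies each number of a shift by 800 mm and each number of a turn by 2 rad. A row lasts 1/12 s, in which the tool goes at most 41.7 mm and 7.16 degrees, less where a joint would pass 70% of its speed; a pose out of reach is approached as far as the arm can. A call with a number of a shift or a turn outside -1 to 1 is refused whole. A call with a gripper value outside its range is refused whole. OPENING is the opening, from -1 (shut) to 1 (fully open), set as the call begins (- or left out, the last holds). The fingers move at their own pace and stop on an object; the grip force is fixed at half the most. Time passes only in rows, so rows that repeat a pose let the fingers close. It gives the time, the measured TCP pose, the force, the opening and the grip force at its end, in the units of the state.
- bot.get_obs(): the state, without advancing time (a new reading comes with each control period).
- bot.camera(name): name is "side" or "top"; returns (picture, depth): 400x640x3 uint8, red, green, blue; 400x640 float32, m along the optical axis (not along the pixel's ray), 0 where there is no reading.
- bot.calibration(name): a dict with "intrinsics" (3x3 intrinsics, pixels), "dist" ([k1, k2, p1, p2, k3] as OpenCV has them; the pictures are not rectified), "pose" (4x4, takes a point from camera to world coordinates). Camera axes: x right, y up, looking along -z (the intrinsics and any distortion apply to the point x, -y, -z); pixel columns grow to the right and rows downward; lengths in m; the calibration is good to about 2 mm. A picture is of the moment at which its call begins. calibration takes no time and is no camera call.
- bot.job_done(): hands the job in; it is judged then, once.
Trained networks look in the newest picture that a camera, given by its name, has taken for a name from the list of things; names that differ only in an ending like _2 or _b are one class to them, and where a whole thing is asked for, a point or a joint stands for the part that bears it (a point fixed in the world has none). Each returns a list of dicts, best first, with "confidence" (0 to 1); they miss things now and then, are a little off and sometimes report something else, mostly with a low value. They report only what shows in the picture. A call takes as long as a camera call.
- bot.find_in(label, camera): "at" ([x, y, z] in m, in the coordinates of the camera as it stood for that picture, good to about 4 mm: the middle of the surface that is visible of it).
- bot.tip_of(label, camera): "at" ([x, y, z] in m, in the coordinates of the camera as it stood for that picture, good to about 4 mm: a listed point, or the origin of a listed thing).
The state is a dict: "clock": time; "joint_pos": joint angles; "joint_vel": joint speeds; "tau": joint torques, N m; "eef_pos": TCP position; "tool_rot": TCP orientation; "ft_force": force on the tool from outside, world axes, zero at the start; "ft_torque": the same for the moment, N m; "grip_width": finger opening in m; "grasp_force": force on a finger pad.
Only numpy, scipy, OpenCV 4.12 (cv2) and the standard library are available. Lean on these libraries where they do the work, as an engineer would, in place of code of your own. Each camera call takes 0.05 s, during which the arm holds its last target. There are 200 camera calls.

## Task

Set up this bench for finishing nest boxes: lay the orange-handled rasp in the end bay of the tool tray beside the white tab and the wooden-handled brush in the end bay beside the black tab, each flat along its bay and put down gently, not dropped, with the blue file left in the middle bay between them. Then turn the red selector knob of the grey extraction control unit from its black parking dot to the green mark, so that it rests in the click there, and let go. Leave everything else on the bench where it is.

Things in the scene. Friction and masses are not known exactly. Their poses are not given: they have to be found in the camera images.
- rasp_mid (a point): grip point of the rasp with the orange handle: 190 mm long, on the centre line half-way up (14 mm above what it lies on) at its balance point. The handle is 24 mm wide, 28 mm high and runs from 82 mm behind this point to 28 mm ahead of it; a flat steel toothed blade 26 mm wide and 6 mm thick at mid height reaches up to 110 mm ahead. x points along the tool to its working end, y across it, z up.
- brush_mid (a point): grip point of the brush with the pale wooden handle: 190 mm long, on the centre line half-way up (14 mm above what it lies on) at its balance point. The handle is 24 mm wide, 28 mm high and runs from 82 mm behind this point to 28 mm ahead of it; a steel ferrule 40 mm wide and black bristles 36 mm wide, at mid height, reach up to 110 mm ahead. x points along the tool to its working end, y across it, z up.
- file_mid (a point): grip point of the file with the blue handle (already in the middle bay of the tray): 190 mm long, on the centre line half-way up (14 mm above what it lies on) at its balance point. The handle is 24 mm wide, 28 mm high and runs from 82 mm behind this point to 28 mm ahead of it; a dark steel blade 12 mm wide reaches up to 110 mm ahead. x points along the tool to its working end, y across it, z up.
- tray: plywood tool tray, fixed, 225 x 225 mm, origin in the centre of its underside. Three bays lie side by side along its y axis, centred at y = -73, 0 and +73 mm; each is 215 mm long along the tray's x axis and about 70 mm wide. Floor 6 mm thick; walls and dividers 4 to 5 mm thick, their tops 14 mm above the bench, that is 8 mm above the bay floor. A tool lying in a bay has its grip point 20 mm above the bench
- first_tab: white tab 90 x 22 x 12 mm lying against the outside of one end wall of the tray, at tray y = +124 or -124 mm (the end changes); it marks where the order of use begins; origin in the centre of its underside
- last_tab: black tab, the same shape, at the other end of the tray; it marks where the order of use ends
- unit: grey extraction control unit, fixed, 190 x 190 mm and 55 mm high, origin in the centre of its underside; the knob's axis is its vertical centre line; its x axis points from the knob to the black parking dot
- knob_grip (a point): point on the knob's axis at the height to grip, 89 mm above the bench. The red grip is a straight upright bar 60 mm long (along this point's x), 18 mm wide (y) and 38 mm high, its top 105 mm and its foot 67 mm above the bench, on a black disc 68 mm across; x points to the end with the white pointer line, below which a white finger juts out from the disc. Turns with the knob
- knob_pointer (a point): point on the line of the knob's white pointer, 66 mm from the axis, as far out as the marks; it lies over the mark that the knob is set to. Turns with the knob
- selector (a joint): angle of the knob in rad, 0 at the black parking dot (where it starts), growing counter-clockwise seen from above; stops at +-1.55. It clicks into rest every 40 degrees (0.698 rad): -1.396, -0.698, 0, 0.698, 1.396, and springs to the nearest of these within about 0.06 rad when released; turning takes up to about 0.2 N m, so keep hold of it until it is at the mark
- mark_green: green round mark on top of the control unit, 22 mm across, 3 mm thick, lying 66 mm from the knob's axis in one of the four places 40 or 80 degrees to either side of the black parking dot (which colour is where changes); origin at its centre
- mark_blue: blue round mark on top of the control unit, 22 mm across, 3 mm thick, lying 66 mm from the knob's axis in one of the four places 40 or 80 degrees to either side of the black parking dot (which colour is where changes); origin at its centre
- mark_yellow: yellow round mark on top of the control unit, 22 mm across, 3 mm thick, lying 66 mm from the knob's axis in one of the four places 40 or 80 degrees to either side of the black parking dot (which colour is where changes); origin at its centre
- mark_red: red round mark on top of the control unit, 22 mm across, 3 mm thick, lying 66 mm from the knob's axis in one of the four places 40 or 80 degrees to either side of the black parking dot (which colour is where changes); origin at its centre
- glue: yellow glue bottle, 60 mm across, 170 mm tall; a bystander, origin under its centre
- tin: tin with a green label, 84 mm across, 100 mm tall; a bystander, origin under its centre
- sandblock: grey sanding block 110 x 65 x 35 mm; a bystander, origin under its centre
- offcut: pine offcut 160 x 70 x 22 mm; a bystander, origin under its centre
- tape: yellow and black tape measure 70 x 35 x 65 mm; a bystander, origin under its centre
- pot: blue pot, 76 mm across, 100 mm tall; a bystander, origin under its centre

How it is judged:
By the outcome, as a careful person would: the job done as asked, in the order asked, and still so for the second after the job is handed in, with the robot touching nothing.
It also fails if it takes over 72 s, if anything falls off the work surface, if the arm or the gripper's body presses on something with over 40 N, if the wrist force passes 120 N, or if a joint passes its speed limit or range.

## Working session

There is one attempt and no reset: what is moved stays moved. The work goes in short steps, Python scripts to look and compute and a shell command to move; the robot and the scene stay as the last step left them, time stands still between calls to the robot, and variables do not carry over. Pictures are saved under pics/ and viewed, at most 10 in all, crops included, and the job is handed in when it is done.

```bash
mkdir -p pics; cat > h.py <<'E'
import numpy as np, cv2
from workcell import bot
def snap(n,f=None):
    p,d=bot.camera(n)
    if f: cv2.imwrite('pics/'+f,p[:,:,::-1])
    return p,d
def W(n,at):
    T=np.array(bot.calibration(n)["pose"]); return T[:3,:3]@np.array(at)+T[:3,3]
def locate(label,n,fn='tip_of'):
    r=getattr(bot,fn)(label,n)
    return [(np.round(W(n,k["at"]),4).tolist(),round(k["confidence"],2)) for k in r[:2]]
def px(n,P):
    c=bot.calibration(n);T=np.linalg.inv(np.array(c["pose"]));q=T[:3,:3]@np.array(P)+T[:3,3]
    q=q*[1,-1,-1]
    return cv2.projectPoints(q.reshape(1,1,3),np.zeros(3),np.zeros(3),np.array(c["intrinsics"]),np.array(c["dist"]))[0].ravel()
def unpx(n,u,v,z):
    """pixel -> world point on the plane at height z"""
    c=bot.calibration(n);T=np.array(c["pose"])
    a=cv2.undistortPoints(np.array([[[u,v]]],float),np.array(c["intrinsics"]),np.array(c["dist"])).ravel()
    r=T[:3,:3]@np.array([a[0],-a[1],-1]);o=T[:3,3]
    return o+r*(z-o[2])/r[2]
E
python3 - <<'E'
from h import *
for n in("top","side"):
    snap(n,n+"0.png")
    print(n)
    for l in "rasp_mid brush_mid file_mid tray first_tab last_tab unit knob_grip knob_pointer mark_green".split():
        print(l,locate(l,n))
print(bot.get_obs(), bot.tcp_to_grasp)
E
```

```text
top
rasp_mid [([0.5058, 0.0584, 0.015], 0.91)]
brush_mid [([0.5085, -0.046, 0.0119], 0.82)]
file_mid [([0.5031, 0.2809, 0.0153], 0.77)]
tray [([0.5096, 0.2838, 0.0029], 0.68)]
first_tab [([0.7685, -0.0361, -0.0029], 0.47)]
last_tab [([0.5278, 0.4036, 0.0038], 0.46)]
unit [([0.5304, -0.2889, -0.0004], 0.8), ([0.5777, -0.3392, 0.0561], 0.62)]
knob_grip [([0.5302, -0.2909, 0.0885], 0.67)]
knob_pointer [([0.5972, -0.299, 0.061], 0.77)]
mark_green [([0.5477, -0.2269, 0.0572], 0.48)]
side
rasp_mid [([0.5036, 0.0624, 0.0147], 0.8)]
brush_mid [([0.5098, -0.0468, 0.0185], 0.64), ([0.6012, -0.3, 0.0569], 0.64)]
file_mid [([0.5049, 0.2766, 0.0224], 0.67), ([0.511, -0.0459, 0.0166], 0.52)]
tray [([0.506, 0.283, 0.0034], 0.66)]
first_tab [([0.4827, 0.1581, 0.0013], 0.43), ([0.5968, -0.3016, 0.0601], 0.16)]
last_tab [([0.5249, 0.4038, 0.0009], 0.42)]
unit [([0.5322, -0.2983, 0.0004], 0.65)]
knob_grip [([0.53, -0.2972, 0.092], 0.46), ([0.7718, -0.1652, -0.0], 0.4)]
knob_pointer [([0.599, -0.2975, 0.059], 0.6), ([0.4843, 0.1595, -0.0009], 0.25)]
mark_green [([0.5223, 0.4069, -0.0006], 0.42)]
{'clock': 1.1, 'joint_pos': array([1.18600454e+00, 2.40620703e-01, 4.99322054e-03, 1.33516667e+00,
       1.91894212e-05, 1.57079770e+00]), 'joint_vel': array([-0.00142787, -0.00115854, -0.0029203 ,  0.00053221, -0.00092929,
       -0.0024658 ]), 'tau': array([-4.30568816e-04, -3.72223592e+01,  2.52693915e+01,  1.38652100e-03,
        4.96453617e-05,  4.01263364e-06]), 'eef_pos': array([0.18768246, 0.46344859, 0.30389352]), 'tool_rot': array([ 1.91211802e-01,  9.81548800e-01,  2.90003280e-06, -9.21012953e-06]), 'ft_force': array([-0.44450948,  0.8352063 ,  0.80560505]), 'ft_torque': array([-0.01186919, -0.03112178, -0.02169748]), 'grasp_force': 0.0, 'grip_width': 0.08580606730439798} 0.0539
```

View pics/top0.png

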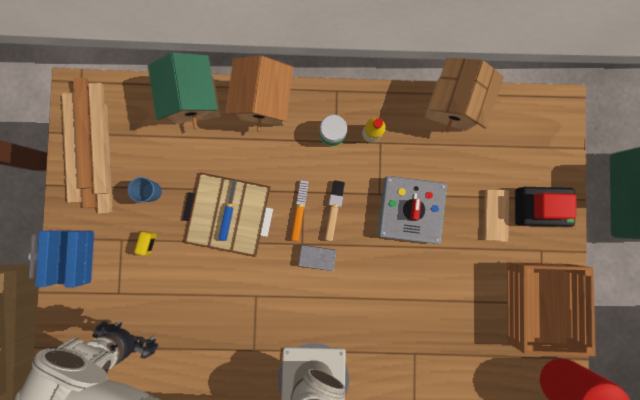

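View pics/side0.png

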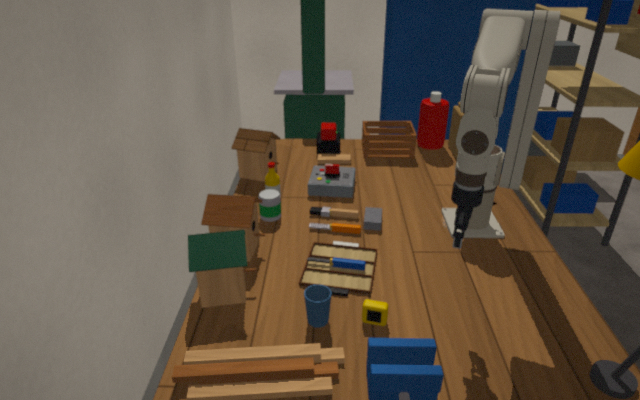

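The top view has the white tab at (266,221), at the tray's -y end, and the black tab at (189,206), at the +y end. The rasp is at (299,212), the brush at (335,210) and the knob at (414,209). The green mark at (392,203) is about 80° counter-clockwise of the black dot at (416,188). Next I'll measure the yaws.

```bash
cat >> h.py <<'E'
def cloud(n,d):
    c=bot.calibration(n);T=np.array(c["pose"]);v,u=np.mgrid[:d.shape[0],:d.shape[1]]
    a=cv2.undistortPoints(np.stack([u,v],-1).reshape(-1,1,2).astype(float),np.array(c["intrinsics"]),np.array(c["dist"])).reshape(*d.shape,2)
    q=np.stack([a[...,0]*d,-a[...,1]*d,-d],-1)
    return q@T[:3,:3].T+T[:3,3]
def rects(P,box,z0,z1):
    m=(P[...,0]>box[0])&(P[...,0]<box[1])&(P[...,1]>box[2])&(P[...,1]<box[3])&(P[...,2]>z0)&(P[...,2]<z1)
    k,L=cv2.connectedComponents(m.astype(np.uint8))
    for i in range(1,k):
        q=P[L==i]
        if len(q)<25: continue
        (c,s,_)=r=cv2.minAreaRect(q[:,:2].astype(np.float32)); w,V=np.linalg.eigh(np.cov(q[:,:2].T)); a=V[:,1]*np.sign(V[0,1])
        print(len(q),'c',np.round(c,4),'size',np.round(s,3),'rectang',round(r[2],1),'pca deg',np.degrees(np.arctan2(a[1],a[0])).round(1),'zmed',np.median(q[:,2]).round(4),'zmax',q[:,2].max().round(4))
E
python3 - <<'E'
from h import *
p,d=snap("top");P=cloud("top",d)
print('rasp');rects(P,(.38,.65,.0,.115),.009,.05)
print('brush');rects(P,(.38,.65,-.1,.0),.009,.05)
print('file');rects(P,(.38,.65,.2,.36),.02,.05)
print('tray');rects(P,(.3,.7,.165,.395),.003,.02)
print('unit');rects(P,(.38,.68,-.42,-.17),.045,.07)
print('knob');rects(P,(.38,.68,-.42,-.17),.085,.12)
print('bench z',np.median(P[240:246,270:290,2]))
hsv=cv2.cvtColor(p,cv2.COLOR_RGB2HSV)
for nm,b,lo,hi,z in [('white',(200,240,258,276),(0,0,170),(180,60,255),.012),('black',(185,225,180,197),(0,0,0),(180,255,60),.012),('green',(195,212,385,399),(45,90,40),(85,255,255),.058),('bluem',(203,216,428,442),(100,120,40),(130,255,255),.058),('yellow',(184,198,396,408),(20,120,80),(35,255,255),.058),('redm',(190,200,423,435),(170,120,60),(180,255,255),.058),('dot',(184,193,411,421),(0,0,0),(180,255,60),.058)]:
    r=cv2.inRange(hsv[b[0]:b[1],b[2]:b[3]],lo,hi);v,u=np.nonzero(r)
    if len(u): print(nm,len(u),unpx("top",u.mean()+b[2],v.mean()+b[0],z).round(4))
cv2.imwrite('pics/crop1.png',cv2.resize(p[165:265,180:450,::-1],None,fx=2.9,fy=2.9,interpolation=cv2.INTER_CUBIC))
E
```

```text
rasp
492 c [0.5209 0.0578] size [0.026 0.192] rectang 82.1 pca deg -7.7 zmed 0.0225 zmax 0.0374
182 c [0.3978 0.0269] size [0.034 0.049] rectang 1.4 pca deg 88.4 zmed 0.0347 zmax 0.0419
brush
580 c [ 0.5242 -0.0499] size [0.04  0.191] rectang 81.0 pca deg -9.0 zmed 0.0252 zmax 0.0378
168 c [ 0.3945 -0.03  ] size [0.06  0.027] rectang 88.0 pca deg 85.4 zmed 0.034 zmax 0.0447
file
391 c [0.5175 0.2766] size [0.025 0.19 ] rectang 79.8 pca deg -9.4 zmed 0.0312 zmax 0.0421
tray
32 c [0.6442 0.2266] size [0.028 0.035] rectang 15.8 pca deg 74.3 zmed 0.0045 zmax 0.0088
3990 c [0.5058 0.2795] size [0.238 0.248] rectang 85.7 pca deg 42.4 zmed 0.0073 zmax 0.02
unit
3564 c [ 0.5321 -0.2913] size [0.19 0.19] rectang 84.3 pca deg -64.1 zmed 0.0562 zmax 0.07
knob
146 c [ 0.5321 -0.2916] size [0.019 0.06 ] rectang 84.6 pca deg -5.7 zmed 0.1038 zmax 0.1125
bench z -0.0005342057829080815
white 202 [0.4831 0.1592 0.012 ]
black 179 [0.5259 0.4048 0.012 ]
green 41 [ 0.5499 -0.2281  0.058 ]
bluem 35 [ 0.5367 -0.3575  0.058 ]
yellow 40 [ 0.5869 -0.2541  0.058 ]
dot 10 [ 0.5979 -0.2987  0.058 ]
```

View pics/crop1.png

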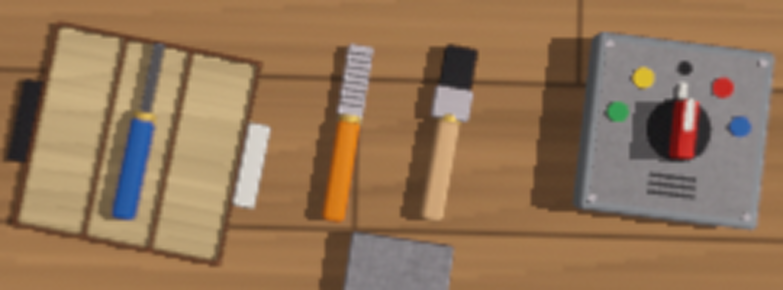

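The crop confirms the layout: tool tips point to +x, the white tab is at the right end and green is the left-most mark, at +80°. The tray centre is about (0.5045, 0.282) with a yaw of -9.9°. First move is to a point above the rasp.

```bash
cat >> h.py <<'E'
def to(x,y,z,ya):
    """units to send to reach TCP x,y,z with finger line at ya deg"""
    from scipy.spatial.transform import Rotation as R
    o=bot.get_obs();Y=R.from_quat(o["tool_rot"]).as_matrix()
    c=np.degrees(np.arctan2(Y[1,1],Y[0,1]));da=(ya-c+90)%180-90
    print('t',o['clock'],'pos',np.round(o['eef_pos'],4),'ang',round(c,1),'tilt z',np.round(Y[:,2],3),'w',round(o['grip_width'],4),'gf',round(o['grasp_force'],1),'F',np.round(o['ft_force'],1))
    print('shift',np.round((np.array([x,y,z])-o['eef_pos'])/.8,4),'turn',round(np.radians(da)/2,4),'deg',round(da,1))
E
python3 -m jog '[0.3975,-0.504,-0.155,0,0,0.125,0.3975,-0.504,-0.155,0,0,0.125,0.3975,-0.504,-0.155,0,0,0.125,0.3975,-0.504,-0.155,0,0,0.125,0.3975,-0.504,-0.155,0,0,0.125,0.3975,-0.504,-0.155,0,0,0.125,0.3975,-0.504,-0.155,0,0,0.125,0.3975,-0.504,-0.155,0,0,0.125,0.3975,-0.504,-0.155,0,0,0.125,0.3975,-0.504,-0.155,0,0,0.125]' 0.4
python3 -c "
from h import *;to(.506,.0597,.15,82.2)"
```

```text
clock: 1.98
eef_pos: [0.4352, 0.1492, 0.2076]
tool_rot: [0.067, 0.998, 0.0, 0.0]
ft_force: [0.6, 0.9, 0.1]
grip_width: 0.0599
grasp_force: 0.0
t 1.9833 pos [0.4352 0.1492 0.2076] ang 82.3 tilt z [ 0.001  0.    -1.   ] w 0.0599 gf 0.0 F [0.6 0.9 0.1]
shift [ 0.0885 -0.1118 -0.0721] turn -0.0006 deg -0.1
```

```bash
python3 -m jog '[0.0885,-0.1118,-0.072,0,0,0,0.0885,-0.1118,-0.072,0,0,0,0.0885,-0.1118,-0.072,0,0,0,0.0885,-0.1118,-0.072,0,0,0,0.0885,-0.1118,-0.072,0,0,0,0.0885,-0.1118,-0.072,0,0,0]' 
python3 -c "
from h import *;to(.506,.0597,.075,82.2)"
```

```text
clock: 2.48
eef_pos: [0.5047, 0.0614, 0.15]
tool_rot: [0.068, 0.998, 0.0, -0.001]
ft_force: [0.2, -0.1, -0.4]
grip_width: 0.0597
grasp_force: 0.0
t 2.4833 pos [0.5047 0.0614 0.15  ] ang 82.2 tilt z [-0.001  0.    -1.   ] w 0.0597 gf 0.0 F [ 0.2 -0.1 -0.4]
shift [ 0.0016 -0.0022 -0.0937] turn -0.0003 deg -0.0
```

```bash
python3 -m jog '[0.0016,-0.002,-0.047,0,0,0,0.0016,-0.002,-0.07,0,0,0,0.0016,-0.002,-0.085,0,0,0,0.0016,-0.002,-0.094,0,0,0,0.0016,-0.002,-0.094,0,0,0]' 
python3 -m jog '[0,0,0,0,0,0,0,0,0,0,0,0,0,0,0,0,0,0,0,0,0,0,0,0,0,0,0,0,0,0,0,0,0,0,0,0]' -1
python3 -c "
from h import *;to(.506,.0597,.075,82.2)"
```

```text
clock: 2.9
eef_pos: [0.5051, 0.0611, 0.0745]
tool_rot: [0.066, 0.998, -0.0, -0.001]
ft_force: [-0.3, -0.5, 1.2]
grip_width: 0.0594
grasp_force: 0.0
clock: 3.4
eef_pos: [0.5074, 0.0602, 0.0766]
tool_rot: [0.067, 0.998, 0.001, 0.001]
ft_force: [-0.9, 1.5, 6.5]
grip_width: 0.0228
grasp_force: 60.2
t 3.4 pos [0.5074 0.0602 0.0766] ang 82.3 tilt z [ 0.003  0.001 -1.   ] w 0.0228 gf 60.2 F [-0.9  1.5  6.5]
shift [-0.0018 -0.0007 -0.002 ] turn -0.0007 deg -0.1
```

```bash
python3 -m jog '[0,0,0.04,0,0,0,0,0,0.07,0,0,0,-0.008,0.045,0.07,0,0,-0.005,-0.017,0.09,0.07,0,0,-0.01,-0.027,0.13,0.07,0,0,-0.015,-0.0355,0.17,0.07,0,0,-0.019,-0.0355,0.1905,0.07,0,0,-0.019,-0.0355,0.1905,0.07,0,0,-0.019,-0.0355,0.1905,0.07,0,0,-0.019]' 
python3 - <<'E'
from h import *
to(.479,.2125,.085,80.1)
p,d=snap("top","top2.png");print(locate("rasp_mid","top"))
cv2.imwrite('pics/crop2.png',cv2.resize(p[165:275,170:350,::-1],None,fx=4,fy=4,interpolation=cv2.INTER_CUBIC))
E
```

```text
clock: 4.15
eef_pos: [0.4776, 0.213, 0.1309]
tool_rot: [0.085, 0.996, -0.0, 0.0]
ft_force: [-0.8, -0.1, -2.0]
grip_width: 0.0228
grasp_force: 59.5
t 4.15 pos [0.4776 0.213  0.1309] ang 80.2 tilt z [-0.    -0.001 -1.   ] w 0.0228 gf 59.5 F [-0.8 -0.1 -2. ]
shift [ 0.0017 -0.0006 -0.0574] turn -0.0011 deg -0.1
[([0.4802, 0.2128, 0.0649], 0.73), ([0.4839, 0.1576, -0.0031], 0.73)]
```

View pics/crop2.png

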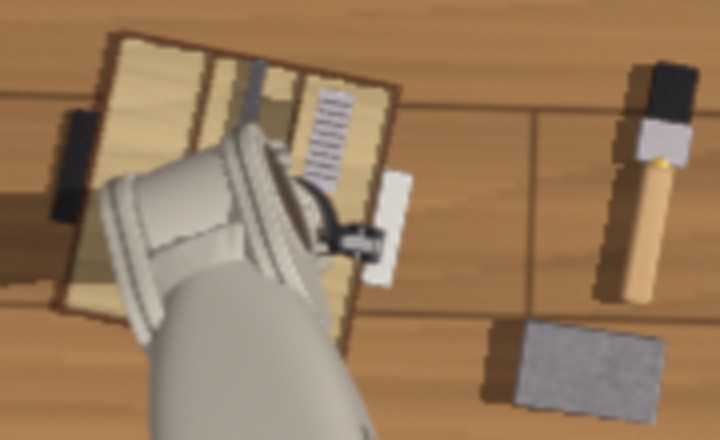

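The rasp hangs over the white-tab bay with its blade at about (330,140) in the crop, aligned with the bay. Lowering it gently.

```bash
python3 -m jog '[0.0017,0,-0.02,0,0,0,0.0017,0,-0.038,0,0,0,0.0017,0,-0.048,0,0,0,0.0017,0,-0.054,0,0,0,0.0017,0,-0.057,0,0,0,0.0017,0,-0.059,0,0,0,0.0017,0,-0.0602,0,0,0,0.0017,0,-0.0602,0,0,0]' 
```

```text
clock: 4.92
eef_pos: [0.4797, 0.2123, 0.0832]
tool_rot: [0.086, 0.996, 0.0, 0.0]
ft_force: [0.4, 0.1, -1.5]
grip_width: 0.0225
grasp_force: 59.5
```

```bash
python3 -m jog '[0,0,-0.0006,0,0,0,0,0,-0.0012,0,0,0,0,0,-0.0012,0,0,0]' 
```

```text
clock: 5.17
eef_pos: [0.4797, 0.2125, 0.0826]
tool_rot: [0.086, 0.996, 0.0, 0.001]
ft_force: [-0.4, 0.4, 2.0]
grip_width: 0.0228
grasp_force: 60.1
```

Contact felt, so I'll open just enough to stay inside the bay and rise.

```bash
python3 -m jog '[0,0,0,0,0,0,0,0,0,0,0,0,0,0,0,0,0,0,0,0,0,0,0,0]' -0.16
python3 -m jog '[0,0,0.01,0,0,0,0,0,0.03,0,0,0,0,0,0.06,0,0,0,0,0,0.09,0,0,0,0.01,-0.03,0.09,0,0,0,0.02,-0.08,0.09,0,0,0,0.03,-0.13,0.09,0,0,0,0.035,-0.18,0.09,0,0,0,0.038,-0.23,0.09,0,0,0.008,0.038,-0.28,0.09,0,0,0.008]'
python3 - <<'E'
from h import *
to(.510,-.047,.075,81)
p,d=snap("top");P=cloud("top",d)
rects(P,(.36,.65,.17,.24),.015,.05)
print(locate("rasp_mid","top"),locate("brush_mid","top"))
E
```

```text
clock: 5.5
eef_pos: [0.4794, 0.2124, 0.082]
tool_rot: [0.086, 0.996, 0.0, 0.0]
ft_force: [0.4, -0.4, -0.1]
grip_width: 0.0357
grasp_force: 0.0
clock: 6.33
eef_pos: [0.5102, -0.0135, 0.1547]
tool_rot: [0.078, 0.997, 0.0, 0.001]
ft_force: [0.5, -0.2, 0.2]
grip_width: 0.0362
grasp_force: 0.0
t 6.3333 pos [ 0.5102 -0.0135  0.1547] ang 81.1 tilt z [ 0.002 -0.    -1.   ] w 0.0362 gf 0.0 F [ 0.5 -0.2  0.2]
shift [-0.0002 -0.0419 -0.0996] turn -0.0006 deg -0.1
512 c [0.4937 0.2094] size [0.026 0.19 ] rectang 80.6 pca deg -9.3 zmed 0.0285 zmax 0.0441
[([0.4816, 0.2139, 0.0202], 0.92)] []
```

The rasp lies centred in its bay (yaw -9.4°). The brush is next.

```bash
python3 -m jog '[0,-0.042,0,0,0,0,0,-0.042,0,0,0,0,0,-0.042,0,0,0,0]' 0.4
python3 - <<'E'
from h import *
to(.510,-.047,.077,81)
E
```

```text
clock: 6.73
eef_pos: [0.5098, -0.0452, 0.1542]
tool_rot: [0.079, 0.997, 0.0, 0.0]
ft_force: [-0.2, 1.0, -0.6]
grip_width: 0.0597
grasp_force: 0.0
t 6.7333 pos [ 0.5098 -0.0452  0.1542] ang 81.0 tilt z [ 0.     0.001 -1.   ] w 0.0597 gf 0.0 F [-0.2  1.  -0.6]
shift [ 0.0003 -0.0023 -0.0965] turn 0.0003 deg 0.0
```

```bash
python3 -m jog '[0,-0.0022,-0.047,0,0,0,0,-0.0022,-0.075,0,0,0,0,-0.0022,-0.088,0,0,0,0,-0.0022,-0.0965,0,0,0,0,-0.0022,-0.0965,0,0,0]' 
python3 -m jog '[0,0,0,0,0,0,0,0,0,0,0,0,0,0,0,0,0,0,0,0,0,0,0,0,0,0,0,0,0,0,0,0,0,0,0,0]' -1
python3 -c "
from h import *;to(.5033,.3563,.14,80.1)"
```

```text
clock: 7.15
eef_pos: [0.5091, -0.0459, 0.0757]
tool_rot: [0.077, 0.997, 0.0, -0.001]
ft_force: [-0.4, 0.8, -0.7]
grip_width: 0.06
grasp_force: 0.0
clock: 7.65
eef_pos: [0.5109, -0.0471, 0.0782]
tool_rot: [0.078, 0.997, 0.0, 0.002]
ft_force: [-0.1, 0.8, 6.2]
grip_width: 0.0228
grasp_force: 60.3
t 7.65 pos [ 0.5109 -0.0471  0.0782] ang 81.0 tilt z [ 0.003  0.    -1.   ] w 0.0228 gf 60.3 F [-0.1  0.8  6.2]
shift [-0.0095  0.5042  0.0772] turn -0.008 deg -0.9
```

```bash
python3 -m jog '[0,0,0.04,0,0,0,0,0,0.09,0,0,0,0,0.045,0.096,0,0,0,0,0.09,0.096,0,0,0,0,0.135,0.096,0,0,0,0,0.18,0.096,0,0,0,0,0.225,0.096,0,0,-0.008,0,0.27,0.096,0,0,-0.008,-0.004,0.31,0.096,0,0,-0.008,-0.0086,0.34,0.096,0,0,-0.008]' 
python3 -c "
from h import *;to(.504,.356,.135,80.1)"
```

```text
clock: 8.48
eef_pos: [0.5026, 0.2275, 0.1536]
tool_rot: [0.086, 0.996, 0.0, 0.0]
ft_force: [0.3, -0.1, -1.0]
grip_width: 0.0227
grasp_force: 59.5
t 8.4833 pos [0.5026 0.2275 0.1536] ang 80.2 tilt z [ 0.001  0.001 -1.   ] w 0.0227 gf 59.5 F [ 0.3 -0.1 -1. ]
shift [ 0.0018  0.1606 -0.0233] turn -0.0008 deg -0.1
```

```bash
python3 -m jog '[0.001,0.045,0,0,0,0,0.001,0.09,0,0,0,0,0.0015,0.13,-0.01,0,0,0,0.0018,0.16,-0.023,0,0,0,0.0018,0.16,-0.023,0,0,0,0.0018,0.16,-0.023,0,0,0]' 
python3 - <<'E'
from h import *
to(.504,.356,.085,80.1)
p,d=snap("top");P=cloud("top",d)
print(locate("brush_mid","top"))
cv2.imwrite('pics/crop3.png',cv2.resize(p[165:275,170:350,::-1],None,fx=4,fy=4,interpolation=cv2.INTER_CUBIC))
E
```

```text
clock: 8.98
eef_pos: [0.5033, 0.3538, 0.1339]
tool_rot: [0.085, 0.996, -0.001, -0.001]
ft_force: [0.2, -0.3, -1.0]
grip_width: 0.0228
grasp_force: 59.4
t 8.9833 pos [0.5033 0.3538 0.1339] ang 80.2 tilt z [-0.002 -0.002 -1.   ] w 0.0228 gf 59.4 F [ 0.2 -0.3 -1. ]
shift [ 0.0009  0.0028 -0.0611] turn -0.0012 deg -0.1
[([0.4995, 0.3569, 0.0653], 0.86)]
```

View pics/crop3.png

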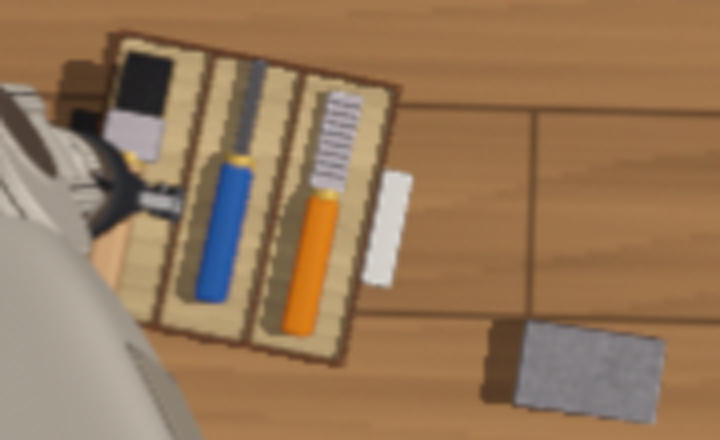

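The rasp is flat in the right bay and the file is undisturbed. The brush, with its ferrule at about (135,135), is over the left bay. Lowering.

```bash
python3 -m jog '[0.0009,0.002,-0.02,0,0,0,0.0009,0.002,-0.038,0,0,0,0.0009,0.002,-0.048,0,0,0,0.0009,0.002,-0.054,0,0,0,0.0009,0.002,-0.057,0,0,0,0.0009,0.002,-0.059,0,0,0,0.0009,0.002,-0.060,0,0,0,0.0009,0.002,-0.060,0,0,0]' 
```

```text
clock: 9.75
eef_pos: [0.5053, 0.3546, 0.0876]
tool_rot: [0.086, 0.996, 0.0, 0.0]
ft_force: [-0.9, -0.4, -1.0]
grip_width: 0.023
grasp_force: 59.4
```

```bash
python3 -m jog '[0,0,-0.0006,0,0,0,0,0,-0.0012,0,0,0,0,0,-0.0012,0,0,0]' 
```

```text
clock: 10.0
eef_pos: [0.5051, 0.3547, 0.0864]
tool_rot: [0.086, 0.996, 0.0, 0.0]
ft_force: [0.3, -0.9, -0.3]
grip_width: 0.0227
grasp_force: 59.4
```

Not yet in contact.

```bash
python3 -m jog '[0,0,-0.001,0,0,0,0,0,-0.002,0,0,0,0,0,-0.002,0,0,0]' 
```

```text
clock: 10.25
eef_pos: [0.5049, 0.3546, 0.0844]
tool_rot: [0.086, 0.996, -0.0, -0.0]
ft_force: [0.7, 0.2, -0.5]
grip_width: 0.023
grasp_force: 59.4
```

```bash
python3 -m jog '[0,0,-0.0006,0,0,0,0,0,-0.001,0,0,0,0,0,-0.001,0,0,0]' 
```

```text
clock: 10.5
eef_pos: [0.5049, 0.3545, 0.0843]
tool_rot: [0.086, 0.996, 0.0, 0.0]
ft_force: [-1.4, -1.6, 4.5]
grip_width: 0.0231
grasp_force: 60.0
```

```bash
python3 -m jog '[0,0,0,0,0,0,0,0,0,0,0,0,0,0,0,0,0,0,0,0,0,0,0,0]' -0.16
python3 -m jog '[0,0,0.01,0,0,0,0,0,0.03,0,0,0,0,0,0.07,0,0,0,0,0,0.12,0,0,0,0,-0.05,0.15,0,0,0,0,-0.10,0.16,0,0,0,0,-0.15,0.16,0,0,0,0,-0.2,0.16,0,0,0,0,-0.25,0.16,0,0,0,0,-0.3,0.16,0,0,0]'
python3 - <<'E'
from h import *
to(.532,-.2915,.2,84.1)
p,d=snap("top");P=cloud("top",d)
rects(P,(.36,.65,.31,.385),.015,.05)
E
```

```text
clock: 10.83
eef_pos: [0.505, 0.3545, 0.0835]
tool_rot: [0.086, 0.996, -0.0, -0.0]
ft_force: [0.5, 0.4, -0.5]
grip_width: 0.0356
grasp_force: 0.0
clock: 11.67
eef_pos: [0.5047, 0.1127, 0.2127]
tool_rot: [0.086, 0.996, 0.0, 0.001]
ft_force: [1.6, -0.7, -0.6]
grip_width: 0.0355
grasp_force: 0.0
t 11.6667 pos [0.5047 0.1127 0.2127] ang 80.1 tilt z [ 0.001  0.    -1.   ] w 0.0355 gf 0.0 F [ 1.6 -0.7 -0.6]
shift [ 0.0341 -0.5053 -0.0159] turn 0.0347 deg 4.0
644 c [0.5179 0.3511] size [0.041 0.19 ] rectang 80.8 pca deg -9.7 zmed 0.0306 zmax 0.0417
```

The brush is well placed. On to the knob.

```bash
python3 -m jog '[0.034,-0.505,-0.01,0,0,0.034,0.034,-0.505,-0.01,0,0,0.034,0.034,-0.505,-0.01,0,0,0.034,0.034,-0.505,-0.01,0,0,0.034,0.034,-0.505,-0.01,0,0,0.034,0.034,-0.505,-0.01,0,0,0.034,0.034,-0.505,-0.01,0,0,0.034,0.034,-0.505,-0.01,0,0,0.034,0.034,-0.505,-0.01,0,0,0.034,0.034,-0.505,-0.01,0,0,0.034]' 0.2
python3 -c "
from h import *;to(.532,-.2915,.2,84.1)"
```

```text
clock: 12.55
eef_pos: [0.5321, -0.2929, 0.2043]
tool_rot: [0.054, 0.999, -0.001, 0.001]
ft_force: [1.5, 0.7, -0.0]
grip_width: 0.0513
grasp_force: 0.0
t 12.55 pos [ 0.5321 -0.2929  0.2043] ang 83.9 tilt z [ 0.001 -0.001 -1.   ] w 0.0513 gf 0.0 F [ 1.5  0.7 -0. ]
shift [-0.0001  0.0018 -0.0054] turn 0.0021 deg 0.2
```

Down 56 mm to TCP z ≈ 0.148, then close.

```bash
python3 -m jog '[0,0.0015,-0.03,0,0,0.001,0,0.0015,-0.05,0,0,0.001,0,0.0015,-0.063,0,0,0.001,0,0.0015,-0.07,0,0,0.001,0,0.0015,-0.07,0,0,0.001]'
python3 -m jog '[0,0,0,0,0,0,0,0,0,0,0,0,0,0,0,0,0,0,0,0,0,0,0,0,0,0,0,0,0,0,0,0,0,0,0,0]' -1
python3 -c "
from h import *;to(.532,-.2915,.148,164)"
```

```text
clock: 12.97
eef_pos: [0.5317, -0.2875, 0.1465]
tool_rot: [0.051, 0.999, 0.001, -0.001]
ft_force: [-0.0, 0.0, 0.6]
grip_width: 0.0514
grasp_force: 0.0
clock: 13.47
eef_pos: [0.5327, -0.2915, 0.1496]
tool_rot: [0.052, 0.999, -0.004, 0.001]
ft_force: [-0.6, -8.9, -0.8]
grip_width: 0.0171
grasp_force: 59.0
t 13.4667 pos [ 0.5327 -0.2915  0.1496] ang 84.0 tilt z [ 0.002 -0.008 -1.   ] w 0.0171 gf 59.0 F [-0.6 -8.9 -0.8]
shift [-0.0008  0.     -0.0021] turn 0.6981 deg 80.0
```

```bash
python3 -m jog '[0,-0.002,0,0,0,0.04,0,-0.004,0,0,0,0.08,0,-0.004,0,0,0,0.12,0,-0.004,0,0,0,0.16,0,-0.004,0,0,0,0.2,0,-0.004,0,0,0,0.24,0,-0.004,0,0,0,0.28,0,-0.004,0,0,0,0.32,0,-0.004,0,0,0,0.36,0,-0.004,0,0,0,0.4]'
python3 -c "
from h import *;to(.532,-.2915,.148,164)"
```

```text
clock: 14.3
eef_pos: [0.532, -0.2899, 0.1496]
tool_rot: [-0.344, 0.939, 0.001, 0.001]
ft_force: [-3.2, 4.5, 7.6]
grip_width: 0.0168
grasp_force: 60.1
t 14.3 pos [ 0.532  -0.2899  0.1496] ang 130.2 tilt z [ 0.     0.002 -1.   ] w 0.0168 gf 60.1 F [-3.2  4.5  7.6]
shift [ 0.    -0.002 -0.002] turn 0.2948 deg 33.8
```

```bash
python3 -m jog '[0,0,0,0,0,0.04,0,0,0,0,0,0.08,0,0,0,0,0,0.12,0,0,0,0,0,0.16,0,0,0,0,0,0.2,0,0,0,0,0,0.24,0,0,0,0,0,0.28,0,0,0,0,0,0.295,0,0,0,0,0,0.295,0,0,0,0,0,0.295]'
python3 -c "
from h import *;to(.532,-.2915,.148,164);s=snap('top');print(locate('knob_pointer','top'))"
```

```text
clock: 15.13
eef_pos: [0.5305, -0.2889, 0.1496]
tool_rot: [-0.601, 0.799, 0.003, 0.0]
ft_force: [-7.4, 9.0, 9.5]
grip_width: 0.0173
grasp_force: 60.6
t 15.1333 pos [ 0.5305 -0.2889  0.1496] ang 163.8 tilt z [-0.003  0.004 -1.   ] w 0.0173 gf 60.6 F [-7.4  9.   9.5]
shift [ 0.0018 -0.0032 -0.002 ] turn 0.0014 deg 0.2
[([0.5468, -0.2289, 0.0588], 0.45)]
```

```bash
python3 -m jog '[0.0015,-0.003,0,0,0,0,0.0015,-0.003,0,0,0,0,0.0015,-0.003,0,0,0,0]'
python3 -m jog '[0,0,0,0,0,0,0,0,0,0,0,0,0,0,0,0,0,0,0,0,0,0,0,0,0,0,0,0,0,0]' 0.2
python3 -m jog '[0,0,0.02,0,0,0,0,0,0.05,0,0,0,0,0,0.09,0,0,0,0,0,0.14,0,0,0,-0.05,0,0.15,0,0,0,-0.1,0,0.15,0,0,0,-0.15,0,0.15,0,0,0,-0.2,0,0.15,0,0,0,-0.2,0,0.15,0,0,0]'
python3 - <<'E'
from h import *
p,d=snap('top');P=cloud('top',d)
rects(P,(.45,.68,-.42,-.17),.085,.12)
for l in('knob_pointer','mark_green','file_mid','rasp_mid','brush_mid'):print(l,locate(l,'top'))
cv2.imwrite('pics/crop4.png',cv2.resize(p[165:265,180:450,::-1],None,fx=2.9,fy=2.9,interpolation=cv2.INTER_CUBIC))
E
```

```text
clock: 15.48
eef_pos: [0.5308, -0.2893, 0.1496]
tool_rot: [-0.601, 0.799, 0.005, 0.001]
ft_force: [-11.4, 13.0, 14.2]
grip_width: 0.0172
grasp_force: 61.1
clock: 15.9
eef_pos: [0.5337, -0.2942, 0.148]
tool_rot: [-0.6, 0.8, -0.0, 0.0]
ft_force: [0.9, 0.2, -0.7]
grip_width: 0.0511
grasp_force: 0.0
clock: 16.65
eef_pos: [0.3662, -0.2921, 0.2667]
tool_rot: [-0.598, 0.801, 0.003, -0.002]
ft_force: [-0.3, -0.2, -1.3]
grip_width: 0.0511
grasp_force: 0.0
135 c [ 0.5322 -0.2913] size [0.06  0.018] rectang 74.0 pca deg 74.0 zmed 0.1049 zmax 0.1129
knob_pointer [([0.4808, 0.1613, -0.0051], 0.29)]
mark_green [([0.5495, -0.2281, 0.0556], 0.53)]
file_mid [([0.5002, 0.2849, 0.0201], 0.97)]
rasp_mid [([0.4786, 0.2146, 0.0179], 0.6)]
brush_mid [([0.5006, 0.3573, 0.0166], 0.71), ([0.7758, -0.1612, -0.0014], 0.37)]
```

View pics/crop4.png

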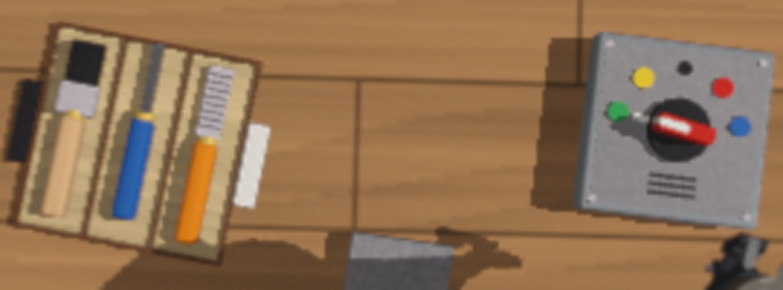

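The brush, file and rasp lie in their bays. The knob points at the green mark (618,110), with its bar at 74°, which is +80° from parking. The arm is clear, so I'm handing in.

```bash
python3 -c "
from workcell import bot;print(bot.job_done())"
```

```text
the job is handed in; nothing more can be done
None
```

The job is handed in: the rasp is in the white-tab bay, the brush in the black-tab bay, the file still in the middle, and the knob released in the click at the green mark, finished at about 17 s of the 72 s allowed.

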